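# Index the wooden press on its click-stop base and lock it

### The job

Swing the wooden press round on its click-stop base until it has clicked into the stop where its tongue points at the raised block on the base, then lock it there by throwing both levers fully inward. The levers are interlocked: only one of them will go first, not always the same one, so feel which gives and throw that one before the other. Leave the other things on the sideboard where they are.

Things in the scene. Friction and masses are not known exactly. Their poses are not given: they have to be found in the camera images.
- stand: Immovable base: dark steel plate 305 x 300 x 12 mm. Origin on the swivel axis at table level; x points away from the robot, y left, z up (turned up to 0.3 rad). Plate spans x -175 to +130, y -150 to +150 mm. An aluminium lever housing (x -170 to -120, y -95 to +95, top z 71 mm) stands on its robot side, the two levers rising from it. All x, y, z below are in this frame.
- mark (a point): Middle of the inner top edge of a raised aluminium block (24 x 20 mm, top at z 52 mm) on the left edge of the base plate. It marks the stop to set: there the tongue points at it, with a 9 mm gap.
- press (a joint): Swivel angle of the press, rad, counter-clockwise from above positive. It clicks into a stop every 0.5236 (30 degrees), at 0, 0.5236, ...; the marked stop is 2.618. It starts in stop 0, 1 or 2, so 3 to 5 clicks counter-clockwise are needed. End stops at -0.26 and 3.36: it can be overshot by a click. A click takes about 0.15 N m; let go within 0.17 rad of a stop it snaps into it.
- beam (a point): Middle of the press's wooden top beam, on the swivel axis, z 119 mm. Beam: 140 mm along its own y, 22 mm wide along its own x, 28 mm high; its x is the tongue's direction. Free to grip from above across the 22 mm. Under it, two uprights (26 x 18 mm) at own y -56 and +56 mm, and at its middle a spindle 18 mm thick over a round plate whose top is at z 76 mm.
- tongue (a point): Tip of the press's flat wooden tongue, 117 mm from the swivel axis, 26 mm wide, 14 mm thick, at z 48 mm: it shows which way the press faces. Under it, round the rim of the swivel disc, stand twelve steel pins, tops at z 37 mm, between which the levers' bolts drop.
- left_lever (a joint): Left locking lever (stand's +y side), rad: 0 = unlocked, leaning 0.6 outward (to +y); 0.8 = home, leaning 0.2 inward. Stays where left; 1.5 N at the knob moves it. One lever, unseen which, is blocked at first: it stops dead near 0.1, while the free one goes to 0.8; after that the other is free too. With the press between stops both stop part-way.
- right_lever (a joint): The same for the right locking lever (on the stand's -y side), mirrored: 0 leans outward towards -y, 0.8 is home.
- left_lever_knob (a point): Centre of the wooden ball knob (28 mm thick) of the left lever, 98 mm from its pivot; below it is a round steel shaft 16 mm thick.
- right_lever_knob (a point): The same for the right lever.
- left_lever_pivot (a point): Pivot of the left lever (stand x -145, y +62, z 58 mm); it turns about the stand's x axis.
- right_lever_pivot (a point): Pivot of the right lever (stand x -145, y -62, z 58 mm); it turns about the stand's x axis.
- tureen: Bystander: covered white ceramic tureen, 212 mm across, 184 mm high, origin under its centre.
- candy_box: Bystander: clear acrylic box with hinged lid, 140 x 200 x 80 mm, origin under its centre.
- cake_lifter: Bystander: stainless cake lifter lying left of the base, 280 mm long along its x, origin where blade meets handle.
- pepper_mill: Bystander: dark wooden pepper mill 58 mm thick, 142 mm high, right of the base.
- ramekin: Bystander: white ceramic bowl 84 mm across, 45 mm high, right of the base.
- preserve_jar: Bystander: glass jar 70 mm thick, 90 mm high, to the right.
- mug: Bystander: white ceramic mug 80 mm across, 85 mm high, to the left.

How it is judged (in metres and radians):
On the way, in this order (a step that is already met when the one before it is completed fails the run):
1. the press rests in the marked stop (within 0.08 rad) while both levers are still unlocked (below 0.3) (value of joint press between 2.538 and 2.698 rad and value of joint each of left_lever, right_lever below 0.3 rad), for 0.3 s.
2. one lever is home (above 0.7) (value of joint any of left_lever, right_lever above 0.7 rad), for 0.1 s.
At the end, for the whole second after the job is handed in: The press rests in the marked stop (2.618 rad within 0.08) and both levers are fully inward (above 0.7 of 0.8 rad), everything let go (value of joint press between 2.538 and 2.698 rad and value of joint each of left_lever, right_lever above 0.7 rad and velocity of joint press between -0.05 and 0.05 rad/s); the robot touches nothing.
It fails at once if a bystander is pushed more than 30 mm (distance of any of tureen, candy_box, cake_lifter, pepper_mill, ramekin, preserve_jar, mug from where it was at the start of the episode above 0.03 m).
It also fails if it takes over 64 s, if anything falls off the work surface, if the arm or the gripper's body presses on something with over 40 N, if the wrist force passes 120 N, or if a joint passes its speed limit or range.

### The arm

A 6-joint arm with a two-finger parallel gripper is mounted at the origin on the work surface. World frame = base frame: x ahead of the robot, y to its left, z up, the work surface at z = 0. Lengths are in mm, angles in degrees, forces in N, time in s.
With the tool pointing down it reaches from about 350 to 850 mm from the base axis. Payload 8.1 kg.
Tool frame: the origin (TCP) lies between the finger pads; the fingertips stand 8 mm ahead of it and the grasp point (between the pads) lies 11 mm behind it (r.tip_extent is the distance from the TCP to the fingertips, in mm); z points along the fingers, y is the direction in which the jaws open and shut (so a half turn about z gives the same grasp; the last joint's range is limited). The gripper opens to 85 mm and grips with 20 to 120 N. Pads are 22 mm wide; open, the fingers measure 114 mm over their backs; the gripper's body (76 mm by 85 mm) begins 54 mm behind the grasp point. The pads swing forward as they close: fully open they stand 13 mm farther back than shut.
Start: joints at [62.831, 7.471, 85.268, -0, 87.261, -4.893], TCP at [227.426, 555.232, 239.292] pointing down, gripper open.
Joint ranges: [-169.43, 169.43], [-51.17, 129.36], [1.28, 143.12], [-76.62, 256.62], [0, 156.53], [-152.29, 152.29]. Speed limits (degrees/s): [136.94, 136.94, 159.86, 180, 180, 180].

### API

Orientations are given as [roll, pitch, yaw] about the fixed x, y, z axes, in that order (R = Rz(yaw) Ry(pitch) Rx(roll)).
In Python, from bench import sensors, viewer, hand_in, r gives the robot as it stands. The module is installed in compiled form; this text tells all that it offers.
- The arm moves only by the tool move_arm, never from a script. Its argument "rows" is a list that holds one entry, the list of rows, each a list of 6 numbers: the shift along the tool's x, y, z in m, then the turn, a rotation vector about the tool's x, y, z in degrees. In form: [[[tx, ty, tz, rx, ry, rz], ...]]. A call has 1 to 20 rows; each row is the pose to reach, as a shift and turn from the pose commanded when the call began, along the tool's axes at that moment; what a row does not reach only later rows make up. A row lasts 1/10 s, in which the tool goes at most 50 mm and 8.59 degrees, less where a joint would pass 70% of its speed; a pose out of reach is approached as far as the arm can. A call with a gripper value outside its range is refused whole. "grip" is the opening, from 0 (shut) to 1 (fully open), set as the call begins (left out, the last holds). The fingers move at their own pace and stop on an object; "newtons" is the grip in N (left out, the last holds). Time passes only in rows, so rows that repeat a pose let the fingers close. It gives the time, the measured TCP pose, the force and the opening at its end, in the units of the state.
- sensors.sense(): the state, without advancing time (a new reading comes with each control period).
- viewer.snapshot(name): name is "scene" or "top"; returns a dict with "color" (420x560x3 uint8, red, green, blue), "camera_matrix" (3x3 intrinsics, pixels), "k1" (the pictures are not rectified: a ray, as slopes to the right and down, at radius r is drawn at 1 + k1 r^2 times it, then the intrinsics apply), "R" (3x3) and "t" (3): a world point X has camera coordinates R X + t. Camera axes: x right, y down, z forward; pixel columns grow to the right and rows downward; lengths in mm; the calibration is good to about 2 mm. A picture is of the moment at which its call begins. There is no depth.
- hand_in(): hands the job in, once; it reports no verdict.
The state is a dict: "time": time; "joint_pos": joint angles; "qd": joint speeds; "joint_efforts": joint torques, N m; "tool_pos": TCP position; "tcp_rot": TCP orientation; "ft_force": force on the tool from outside, world axes, zero at the start; "wrist_torque": the same for the moment, N m; "finger_gap": finger opening in mm.
Only numpy, scipy, OpenCV 4.12 (cv2) and the standard library are available. Lean on these libraries where they do the work, as an engineer would, in place of code of your own. Each camera call takes 0.05 s, during which the arm holds its last target.

## Working session

There is one attempt and no reset: what is moved stays moved. The work goes in short steps, Python scripts to look and compute and a tool call to move; the robot and the scene stay as the last step left them, time stands still between calls to the robot, and variables do not carry over. Pictures are saved under pics/ and viewed, and the job is handed in when it is done.

Besides the shell and the picture viewer there is one more tool, called after ">>>" by a JSON object that holds its "fn" and its "kwargs". move_arm: Moves the arm, as the interface text tells. Its arguments: {"type":"object","properties":{"rows":{"type":"array","items":{"type":"array","items":{"type":"array","items":{"type":"number"}}}},"grip":{"type":"number"},"newtons":{"type":"number"}},"required":["rows"]}

```bash
mkdir -p pics; python3 - <<'E'
from bench import sensors, viewer, r
import cv2,pickle
for n in("scene","top"):
    s=viewer.snapshot(n); cv2.imwrite(f"pics/{n}0.png",cv2.resize(s["color"][:,:,::-1],None,fx=1.4,fy=1.4,interpolation=cv2.INTER_CUBIC)); pickle.dump(s,open(f"{n}0.pkl","wb"))
    print(n,s["camera_matrix"],s["k1"],s["R"],s["t"])
print(sensors.sense(), r.tip_extent)
E
```

```text
scene [[519.81673143   0.         274.21798476]
 [  0.         519.81673143 212.00400414]
 [  0.           0.           1.        ]] 0.02481367634177151 [[ 0.45430348  0.89084591 -0.00138357]
 [ 0.60520826 -0.30977616 -0.73332236]
 [-0.65370582  0.33231356 -0.67987969]] [-260.85011632 -267.75198982 1938.40764921]
top [[430.60156499   0.         279.29618638]
 [  0.         430.60156499 215.63032487]
 [  0.           0.           1.        ]] -0.024286460919630805 [[ 2.22085222e-02 -9.99747249e-01  3.49560219e-03]
 [-9.92515131e-01 -2.24675752e-02 -1.20037174e-01]
 [ 1.20085372e-01 -8.03589826e-04 -9.92763243e-01]] [ -22.03853927  570.67697867 1496.41224368]
{'time': 0.1, 'joint_pos': array([ 6.28314257e+01,  7.51302809e+00,  8.53239652e+01,  3.08536106e-04,
        8.72619521e+01, -4.89361858e+00]), 'qd': array([-0.05081066, -0.12426353, -0.16676327,  0.00598563,  0.11456039,
       -0.02161848]), 'joint_efforts': array([ 4.46464310e-04, -5.70962799e+01, -5.01934218e+01, -2.94946431e-04,
        8.47851421e-03,  3.54397753e-05]), 'tool_pos': array([227.18834007, 554.79262389, 238.31702774]), 'tcp_rot': array([-1.79901441e+02, -8.74766847e-03,  1.57725022e+02]), 'ft_force': array([ 0.64638352,  0.91864924, -0.1462963 ]), 'wrist_torque': array([-0.03310526,  0.00331543, -0.01740571]), 'finger_gap': 84.94396935642771} 8.0
```

View pics/scene0.png

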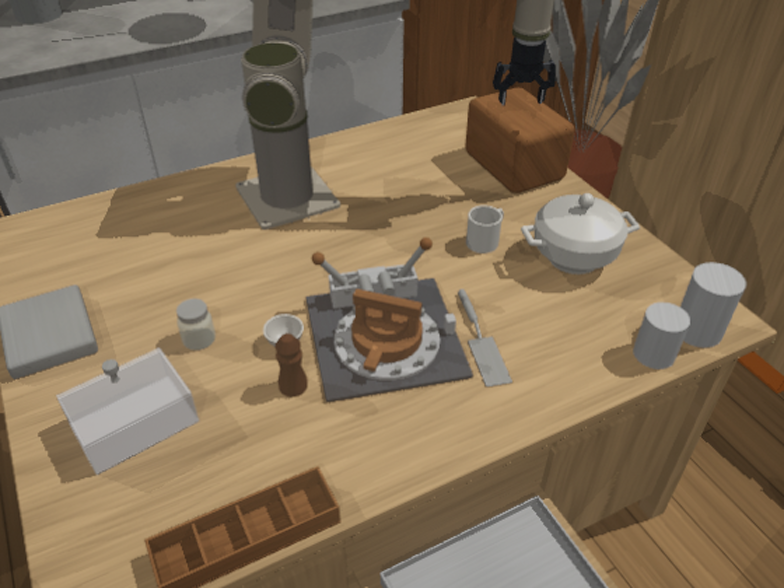

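View pics/top0.png

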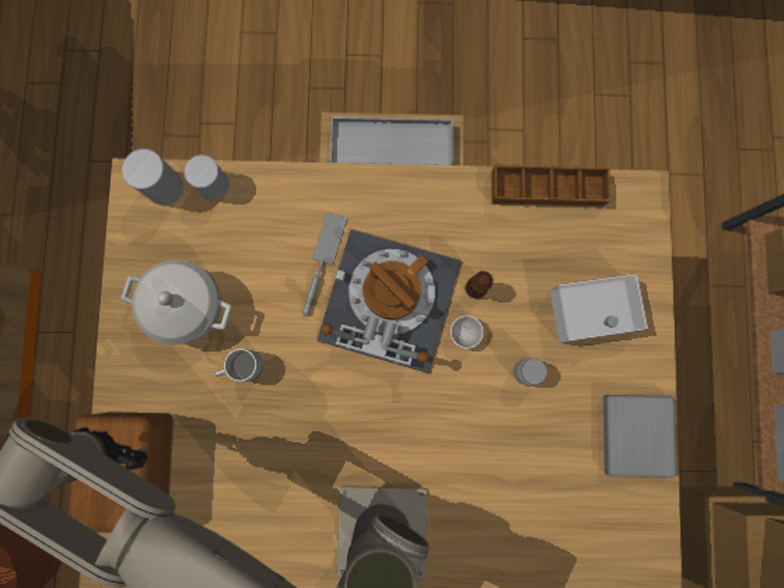

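```bash
cat > h.py <<'E'
import numpy as np,cv2,pickle
def ray(s,u,v):
    K=s["camera_matrix"];x=(u-K[0,2])/K[0,0];y=(v-K[1,2])/K[1,1];a,b=x,y
    for _ in range(20):
        f=1+s["k1"]*(a*a+b*b);a,b=x/f,y/f
    d=s["R"].T@np.array([a,b,1]);c=-s["R"].T@s["t"];return c,d
def atz(s,u,v,z):
    c,d=ray(s,u,v);return c+d*(z-c[2])/d[2]
def proj(s,X):
    c=s["R"]@np.asarray(X,float)+s["t"];a,b=c[0]/c[2],c[1]/c[2];f=1+s["k1"]*(a*a+b*b);K=s["camera_matrix"]
    return K[0,0]*a*f+K[0,2],K[1,1]*b*f+K[1,2]
def crop(s,name,u0,v0,u1,v1,k):
    im=cv2.resize(s["color"][v0:v1,u0:u1,::-1],None,fx=k,fy=k,interpolation=cv2.INTER_CUBIC)
    im=im.copy()
    for u in range((u0+9)//10*10,u1,10): cv2.putText(im,str(u),((u-u0)*k,8),0,.3,(0,255,255));cv2.line(im,((u-u0)*k,10),((u-u0)*k,14),(0,255,255))
    for v in range((v0+9)//10*10,v1,10): cv2.putText(im,str(v),(0,(v-v0)*k+3),0,.3,(0,255,255))
    cv2.imwrite(name,im)
E
python3 - <<'E'
from h import *
s=pickle.load(open("top0.pkl","rb"));crop(s,"pics/topc.png",220,155,340,275,5)
s=pickle.load(open("scene0.pkl","rb"));crop(s,"pics/scc.png",210,165,360,290,5)
E
```

```text
(no output)
```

View pics/topc.png

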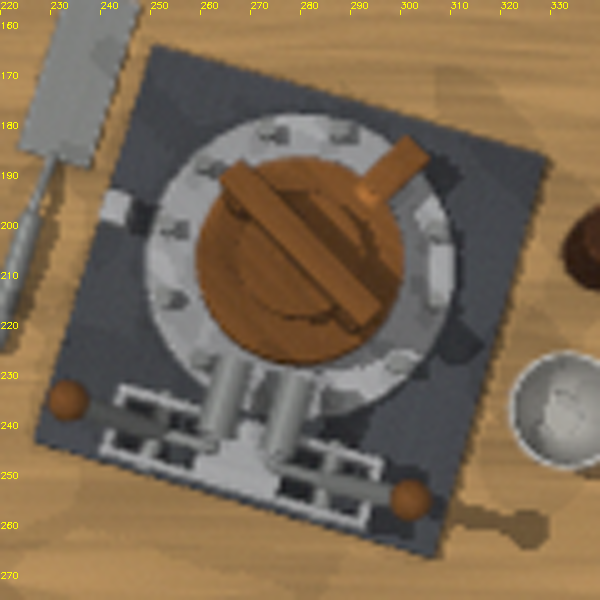

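View pics/scc.png

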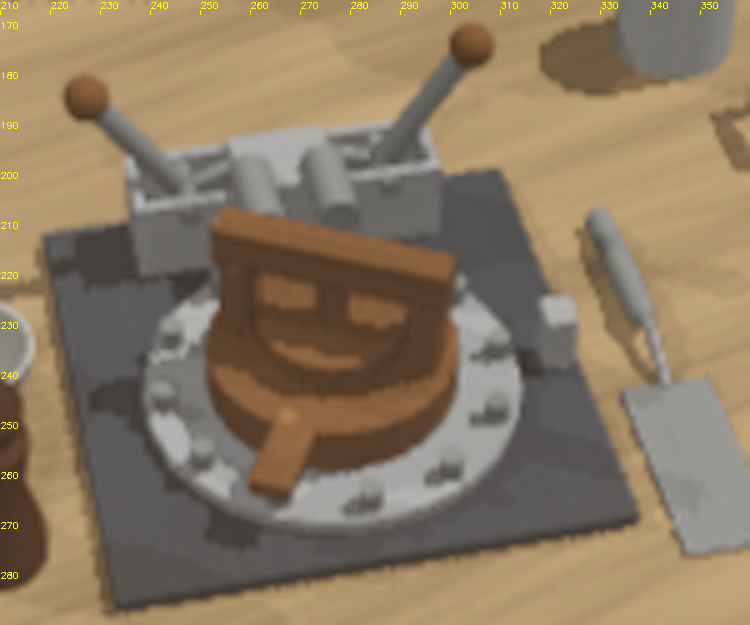

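```bash
python3 - <<'E'
from h import *
s=pickle.load(open("top0.pkl","rb"));c=pickle.load(open("scene0.pkl","rb"))
C=[atz(s,*p,12) for p in[(250.2,164),(329.8,187),(307,266.4),(227,243.5)]]
L=np.array([[130,150],[130,-150],[-175,-150],[-175,150]],float)
D=[atz(c,*p,12) for p in[(338,268.5),(233,286.5),(218.5,212),(310,199.5)]]
for P in(C,D):
    P=np.array(P)[:,:2];Lc=L-L.mean(0);Pc=P-P.mean(0)
    th=np.arctan2((Lc[:,0]*Pc[:,1]-Lc[:,1]*Pc[:,0]).sum(),(Lc*Pc).sum())
    R=np.array([[np.cos(th),-np.sin(th)],[np.sin(th),np.cos(th)]]);o=P.mean(0)-R@L.mean(0)
    print("th",th,"o",o,"res",(R@L.T).T+o-P)
    def inst(p): return R.T@(p[:2]-o)
    if P is not None:
        t=inst(atz(s,304.5,184.8,55));print("tongue",t,np.hypot(*t),np.arctan2(t[1],t[0]))
        t=inst(atz(c,264,263.5,55));print("tongue sc",t,np.hypot(*t),np.arctan2(t[1],t[0]))
        a=inst(atz(s,266,189,133));b=inst(atz(s,294.5,218.5,133));print("beam ends",a,b,(a+b)/2)
        for n,p in dict(L=(233.5,235.3),R=(302,255)).items(): print(n,inst(atz(s,*p,58+98*np.cos(.6))), "exp",-145,62+98*np.sin(.6))
        for n,p in dict(L=(304.2,173.8),R=(227,184.5)).items(): print(n,inst(atz(c,*p,58+98*np.cos(.6))))
E
```

```text
th -0.2583782585741365 o [598.64848787 -12.10938026] res [[ 0.96220181 -1.78376621]
 [ 3.16261824  0.36150191]
 [-2.87180771 -0.53880254]
 [-1.25301233  1.96106684]]
tongue [100.49409093 -60.16656598] 117.1284678203913 -0.539468590919267
tongue sc [112.40211938 -53.08512481] 124.30714748736038 -0.44122564473677034
beam ends [34.99712779 60.41849004] [-34.20642723 -58.4423011 ] [0.39535028 0.98809447]
L [-144.17160646  119.37108057] exp -145 117.33496239271346
R [-143.88250234 -114.86574057] exp -145 117.33496239271346
L [-141.39343832  123.04230374]
R [-141.12676173 -111.98135761]
th -0.2617747113877331 o [608.85867006 -10.32159464] res [[ 2.67081017  0.10244144]
 [ 0.19159859 -1.32759951]
 [-0.53609721 -1.69711511]
 [-2.32631154  2.92227318]]
tongue [ 91.29819027 -64.19412212] 111.60754840879949 -0.6128208037861436
tongue sc [103.1820983  -57.07227681] 117.91433411724739 -0.5052368923155901
beam ends [25.39204425 56.16778145] [-43.40740732 -62.92737026] [-9.00768153 -3.3797944 ]
L [-153.97588587  114.51149497] exp -145 117.33496239271346
R [-152.89121064 -119.72299318] exp -145 117.33496239271346
L [-151.21020287  118.19213286]
R [-150.14528258 -116.82926713]
```

```bash
cat >> h.py <<'E'
def st(X,th=-.26,o=(599.5,-12)):
    x,y,z=X;return np.array([o[0]+np.cos(th)*x-np.sin(th)*y,o[1]+np.sin(th)*x+np.cos(th)*y,z])
def overlay(s,name,u0,v0,u1,v1,k,press,la,ra,**kw):
    im=cv2.resize(s["color"][v0:v1,u0:u1,::-1],None,fx=k,fy=k,interpolation=cv2.INTER_CUBIC).copy()
    def q(X):
        u,v=proj(s,st(X,**kw));return int(round((u+.5-u0)*k-.5)),int(round((v+.5-v0)*k-.5))
    def pl(Xs,c): 
        for a,b in zip(Xs,Xs[1:]): cv2.line(im,q(a),q(b),c,1,cv2.LINE_AA)
    pl([(130,150,12),(130,-150,12),(-175,-150,12),(-175,150,12),(130,150,12)],(0,255,0))
    pl([(12,126,52),(-12,126,52)],(0,0,255))
    t=press-np.pi/3;R=lambda x,y,z:(np.cos(t)*x-np.sin(t)*y,np.sin(t)*x+np.cos(t)*y,z)
    pl([R(11,70,133),R(11,-70,133),R(-11,-70,133),R(-11,70,133),R(11,70,133)],(255,255,0))
    pl([R(70,13,55),R(117,13,55),R(117,-13,55),R(70,-13,55)],(255,0,255))
    for sg,a in((1,la),(-1,ra)):
        an=.6-a; pl([(-145,sg*62,58),(-145,sg*(62+98*np.sin(an)),58+98*np.cos(an))],(0,255,255))
    cv2.imwrite(name,im)
E
python3 - <<'E'
from h import *
s=pickle.load(open("top0.pkl","rb"));overlay(s,"pics/topo.png",220,155,340,275,5,.5236,0,0)
s=pickle.load(open("scene0.pkl","rb"));overlay(s,"pics/sco.png",210,165,360,290,5,.5236,0,0)
E
```

```text
(no output)
```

View pics/topo.png

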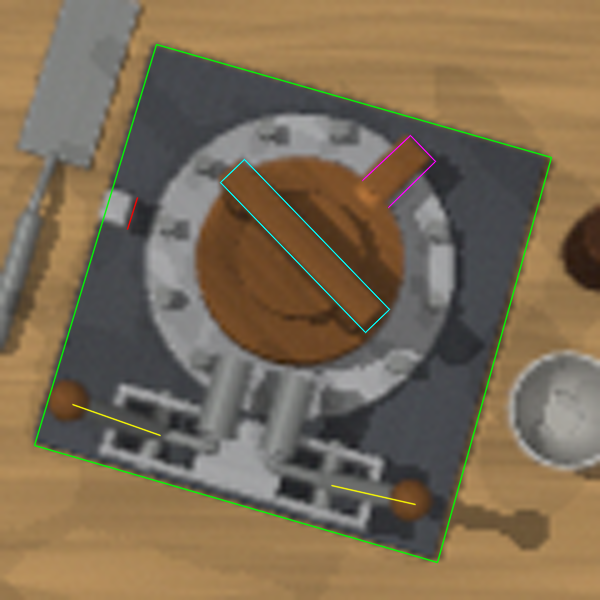

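View pics/sco.png

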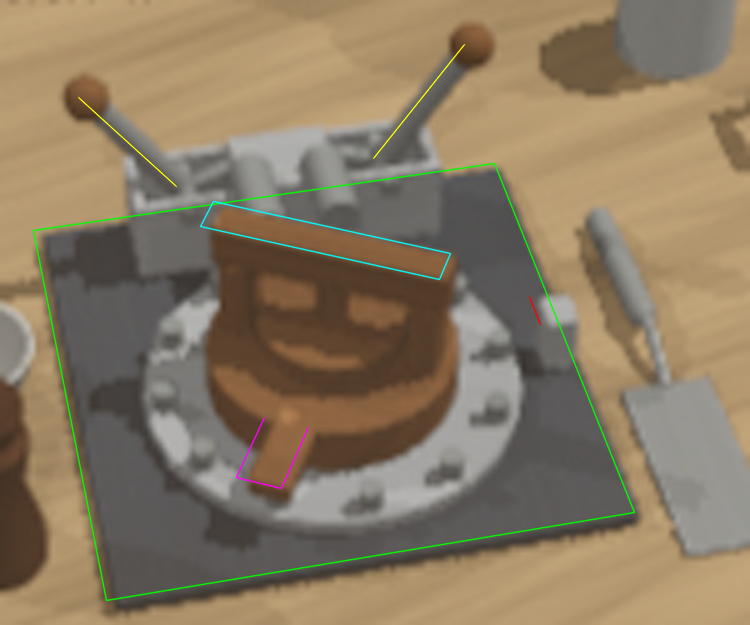

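```bash
python3 - <<'E'
from h import *
from scipy.optimize import least_squares
T=pickle.load(open("top0.pkl","rb"));S=pickle.load(open("scene0.pkl","rb"))
t=-np.pi/6;R=lambda x,y,z:(np.cos(t)*x-np.sin(t)*y,np.sin(t)*x+np.cos(t)*y,z)
k=98*np.sin(.6);h=58+98*np.cos(.6)
pts=[(130,150,12),(130,-150,12),(-175,-150,12),(-175,150,12),(0,126,52),(-145,62+k,h),(-145,-62-k,h),R(117,13,55),R(117,-13,55),R(11,70,133),R(-11,70,133),R(-11,-70,133),R(11,-70,133)]
tp=[(152,45),(551,158),(438,560),(35,444),(130,210),(68,400),(410,500),(409,136),(430,160),(240,160),(220,180),(361,328),(382,305)]
sp=[(637,521),(117,610),(43,235),(503,170),(541,308),(471,44),(86,97),(249,486),(289,501),(456,256),(449,284),(211,232),(220,207)]
# top: which beam end is +y? 
def pix(p,u0,v0): return (np.array(p)+.5)/5-.5+[u0,v0]
tp=pix(tp,220,155);sp=pix(sp,210,165)
def res(x,which):
    o=[]
    for X,a,b in zip(pts,tp,sp):
        W=st(X,x[2],x[:2])
        if 't' in which:o.append(np.array(proj(T,W))-a)
        if 's' in which:o.append(np.array(proj(S,W))-b)
    return np.concatenate(o)
for w in('t','s','ts'):
    q=least_squares(res,[600,-12,-.26],args=(w,),loss='soft_l1');print(w,q.x,np.round(q.fun.reshape(-1,2),1).tolist())
E
```

```text
t [ 6.00625028e+02 -1.02063593e+01 -2.59874088e-01] [[0.3, -0.4], [-0.6, -0.5], [-0.7, 0.1], [-0.7, -0.2], [-0.1, 0.3], [0.2, 0.4], [0.4, 0.4], [-0.3, -0.5], [0.6, -0.1], [0.2, -0.5], [-0.6, 0.0], [0.3, 0.4], [0.9, 0.5]]
s [ 6.05188502e+02 -9.54343695e+00 -2.60065687e-01] [[1.1, -0.7], [-0.6, -0.9], [-0.6, -0.3], [-0.2, -0.6], [0.3, 1.2], [0.2, 0.9], [-0.0, 0.9], [8.2, 1.4], [-8.8, -3.8], [-1.6, 5.5], [2.0, -5.3], [2.0, -5.3], [-2.4, 4.8]]
ts [ 6.01746061e+02 -9.57199373e+00 -2.61538159e-01] [[0.2, -0.8], [0.4, -1.5], [-0.7, -0.8], [-1.2, -1.8], [-0.9, -0.2], [-0.9, -1.0], [-0.9, -0.6], [-0.7, -1.2], [-0.2, -0.1], [-0.2, 0.6], [-0.0, 0.0], [-0.3, 0.3], [0.1, 0.0], [-0.4, 0.2], [-0.5, -0.8], [7.6, 0.5], [0.4, -0.3], [-9.4, -4.6], [0.0, -0.8], [-2.2, 4.8], [-0.7, -0.4], [1.4, -6.0], [0.1, 0.1], [1.5, -6.0], [0.7, 0.1], [-2.9, 4.0]]
```

```bash
cat > m.py <<'E'
import numpy as np,sys
from scipy.spatial.transform import Rotation as Ro
from bench import sensors
def to(p,rpy):
    s=sensors.sense();A=Ro.from_euler('xyz',s["tcp_rot"],degrees=True);B=Ro.from_euler('xyz',rpy,degrees=True)
    print(np.round(A.inv().apply(np.array(p)-s["tool_pos"])/1000,4),np.round((A.inv()*B).as_rotvec(degrees=True),2))
    print("t",s["time"],np.round(s["tool_pos"],1),np.round(s["tcp_rot"],2),np.round(s["joint_pos"],1),"F",np.round(s["ft_force"],1),"M",np.round(s["wrist_torque"],2),round(s["finger_gap"],1))
E
python3 -c "
from m import *
to([602,-10,240],[180,0,45.1])"
```

```text
[-0.5609 -0.3806 -0.0011] [-7.0000e-02  9.0000e-02  1.1262e+02]
t 0.1 [227.2 554.8 238.3] [-1.7990e+02 -1.0000e-02  1.5773e+02] [62.8  7.5 85.3  0.  87.3 -4.9] F [ 0.6  0.9 -0.1] M [-0.03  0.   -0.02] 84.9
```

>>> {"fn": "move_arm", "kwargs": {"rows": [[[-0.28, -0.19, -0.03, 0, 0, 56], [-0.28, -0.19, -0.03, 0, 0, 56], [-0.28, -0.19, -0.03, 0, 0, 56], [-0.28, -0.19, -0.03, 0, 0, 56], [-0.28, -0.19, -0.03, 0, 0, 56], [-0.28, -0.19, -0.03, 0, 0, 56], [-0.28, -0.19, -0.03, 0, 0, 56], [-0.561, -0.3806, -0.001, 0, 0, 112.6], [-0.561, -0.3806, -0.001, 0, 0, 112.6], [-0.561, -0.3806, -0.001, 0, 0, 112.6], [-0.561, -0.3806, -0.001, 0, 0, 112.6], [-0.561, -0.3806, -0.001, 0, 0, 112.6], [-0.561, -0.3806, -0.001, 0, 0, 112.6], [-0.561, -0.3806, -0.001, 0, 0, 112.6], [-0.561, -0.3806, -0.001, 0, 0, 112.6], [-0.561, -0.3806, -0.001, 0, 0, 112.6], [-0.561, -0.3806, -0.001, 0, 0, 112.6], [-0.561, -0.3806, -0.001, 0, 0, 112.6]]], "grip": 1}}

```text
time: 1.9
tool_pos: [601.9, -8.4, 240.6]
tcp_rot: [-180.0, -0.0, 45.2]
ft_force: [0.5, -0.2, -0.5]
finger_gap: 85.4
```

```bash
python3 - <<'E'
from m import *
to([602,-10,109],[180,0,45.1])
from bench import viewer
from h import *
s=viewer.snapshot("top");crop(s,"pics/t1.png",220,155,340,275,5)
s=viewer.snapshot("scene");crop(s,"pics/s1.png",210,145,360,270,5)
E
```

```text
[-0.0011  0.0012  0.1316] [-0.   -0.02  0.14]
t 1.9 [601.9  -8.4 240.6] [-1.800e+02 -2.000e-02  4.524e+01] [-5.7  7.7 84.9  0.  87.4 39.1] F [ 0.5 -0.2 -0.5] M [-0.02  0.05 -0.01] 85.4
```

View pics/s1.png

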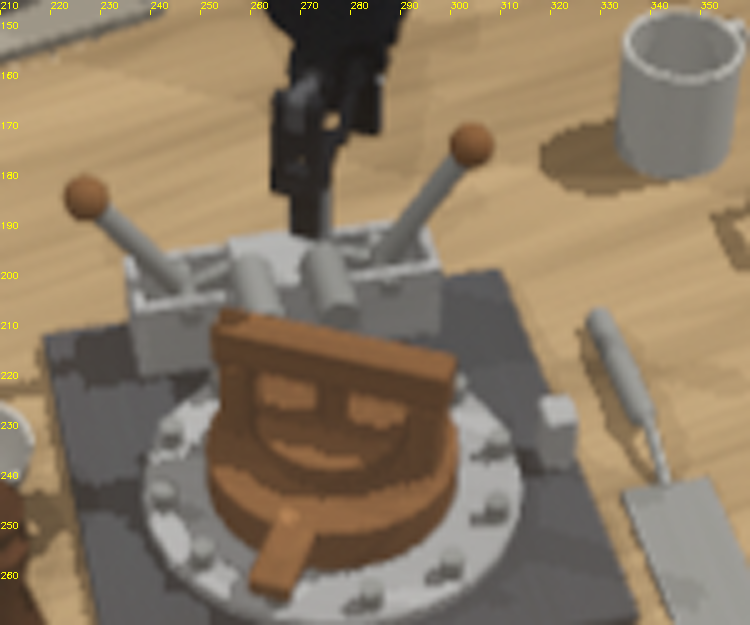

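The gripper hangs above the press, seen behind the beam at about (272,190). The beam runs from (252,208) to (300,218) and nothing has been disturbed, so I descend and grip.

>>> {"fn": "move_arm", "kwargs": {"rows": [[[-0.001, 0.001, 0.045, 0, 0, 0], [-0.001, 0.001, 0.085, 0, 0, 0], [-0.001, 0.001, 0.115, 0, 0, 0], [-0.001, 0.001, 0.131, 0, 0, 0], [-0.001, 0.001, 0.131, 0, 0, 0]]]}}

```text
time: 2.5
tool_pos: [600.4, -10.3, 106.8]
tcp_rot: [-179.8, 0.2, 45.2]
ft_force: [-0.5, -0.8, -1.0]
finger_gap: 85.5
```

>>> {"fn": "move_arm", "kwargs": {"rows": [[[0, 0, 0, 0, 0, 0], [0, 0, 0, 0, 0, 0], [0, 0, 0, 0, 0, 0], [0, 0, 0, 0, 0, 0], [0, 0, 0, 0, 0, 0], [0, 0, 0, 0, 0, 0], [0, 0, 0, 0, 0, 0], [0, 0, 0, 0, 0, 0]]], "grip": 0.05, "newtons": 30}}

```text
time: 3.3
tool_pos: [602.2, -10.2, 110.7]
tcp_rot: [-179.9, -0.0, 45.1]
ft_force: [-7.0, 4.5, 8.4]
finger_gap: 21.5
```

```bash
python3 - <<'E'
from m import *
to([602,-10,109],[180,0,45.1])
from bench import viewer
from h import *
s=viewer.snapshot("scene");crop(s,"pics/s2.png",210,145,360,270,5)
E
```

```text
[ 0.0001 -0.0003  0.0017] [-0.05 -0.04  0.04]
t 3.3 [602.2 -10.2 110.7] [-1.7995e+02 -4.0000e-02  4.5140e+01] [-5.9 13.2 92.6  0.1 74.2 39. ] F [-7.   4.5  8.4] M [0.64 1.03 0.02] 21.5
```

View pics/s2.png

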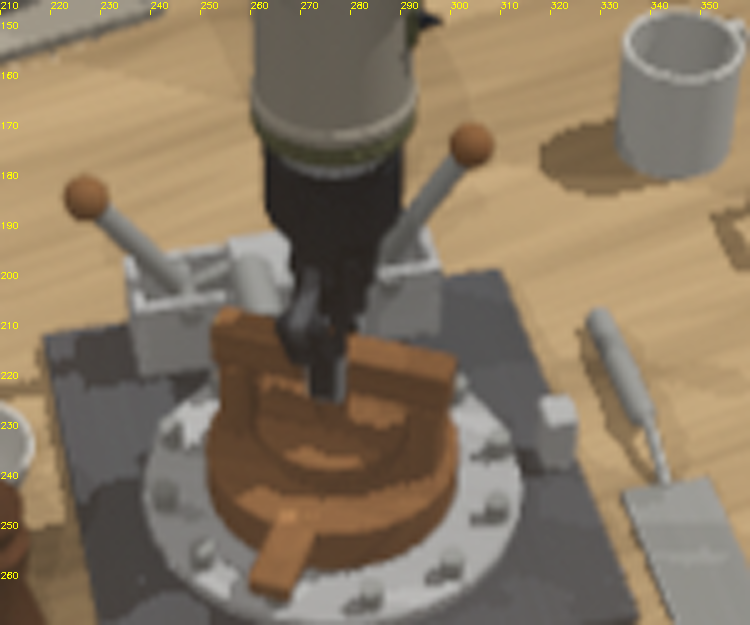

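The fingers hold the beam at its middle, at about (274,218), with a 21.5 mm gap. Now the first part of the swing.

>>> {"fn": "move_arm", "kwargs": {"rows": [[[0, 0, 0, 0, 0, -5], [0, 0, 0, 0, 0, -10], [0, 0, 0, 0, 0, -15], [0, 0, 0, 0, 0, -20], [0, 0, 0, 0, 0, -25], [0, 0, 0, 0, 0, -30], [0, 0, 0, 0, 0, -30], [0, 0, 0, 0, 0, -30]]]}}

```text
time: 4.15
tool_pos: [601.8, -9.9, 110.8]
tcp_rot: [-179.9, -0.1, 75.2]
ft_force: [-9.1, 4.1, 10.8]
finger_gap: 21.5
```

```bash
python3 - <<'E'
from m import *
to([602,-10,109],[180,0,165.1])
from bench import viewer
from h import *
s=viewer.snapshot("scene");crop(s,"pics/s3.png",210,145,360,270,5)
E
```

```text
[-0.      0.0002  0.0018] [  0.    -0.11 -89.93]
t 4.15 [601.8  -9.9 110.8] [-1.7993e+02 -7.0000e-02  7.5170e+01] [-5.9 13.2 92.6  0.1 74.3  8.9] F [-9.1  4.1 10.8] M [0.8  1.35 0.12] 21.5
```

View pics/s3.png

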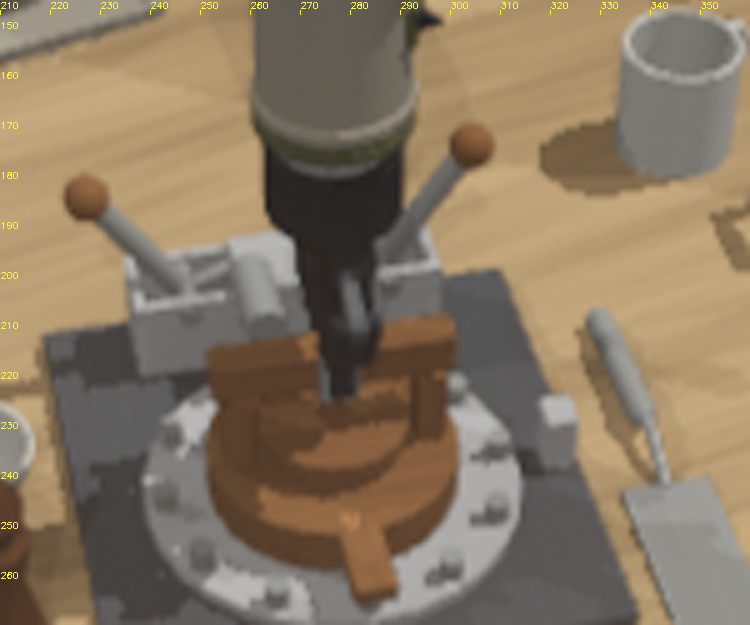

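The press turned one click: the tongue tip moved from (262,262) to (284,263). I turn on by 90 degrees.

>>> {"fn": "move_arm", "kwargs": {"rows": [[[0, 0, 0, 0, 0, -5], [0, 0, 0, 0, 0, -10], [0, 0, 0, 0, 0, -15], [0, 0, 0, 0, 0, -20], [0, 0, 0, 0, 0, -25], [0, 0, 0, 0, 0, -30], [0, 0, 0, 0, 0, -35], [0, 0, 0, 0, 0, -40], [0, 0, 0, 0, 0, -45], [0, 0, 0, 0, 0, -50], [0, 0, 0, 0, 0, -55], [0, 0, 0, 0, 0, -60], [0, 0, 0, 0, 0, -65], [0, 0, 0, 0, 0, -70], [0, 0, 0, 0, 0, -75], [0, 0, 0, 0, 0, -80], [0, 0, 0, 0, 0, -85], [0, 0, 0, 0, 0, -90], [0, 0, 0, 0, 0, -90], [0, 0, 0, 0, 0, -90]]]}}

```text
time: 6.2
tool_pos: [600.8, -10.6, 110.7]
tcp_rot: [-180.0, -0.2, 165.2]
ft_force: [-15.0, 2.2, 14.8]
finger_gap: 21.5
```

```bash
python3 - <<'E'
from m import *
to([602,-10,109],[180,0,165.1])
from bench import viewer
from h import *
s=viewer.snapshot("scene");crop(s,"pics/s4.png",210,145,360,270,5)
E
```

```text
[-0.001   0.0009  0.0017] [-0.02 -0.19  0.06]
t 6.2 [600.8 -10.6 110.7] [-179.98   -0.19  165.16] [ -5.9  13.2  92.6   0.   74.4 -81.1] F [-15.    2.2  14.8] M [0.27 2.22 0.05] 21.5
```

View pics/s4.png

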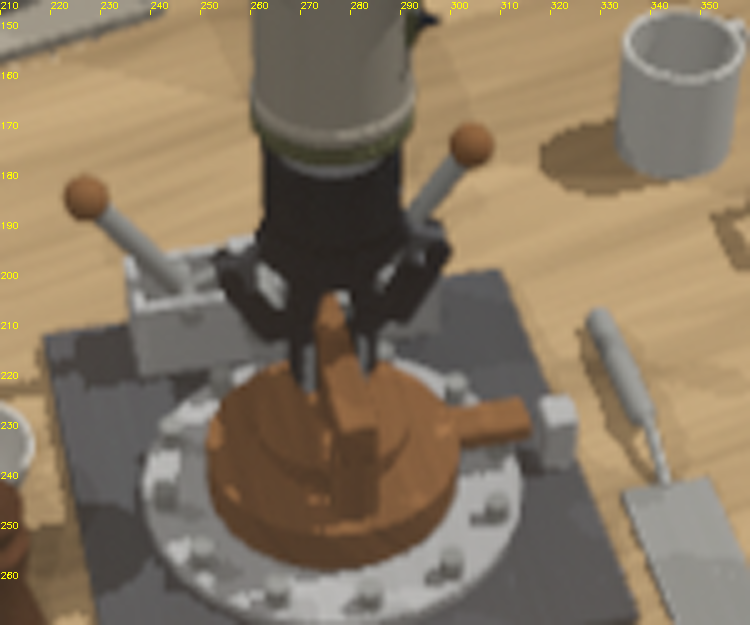

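The tongue, tip at (316,228), points straight at the block at (319,226). I let go and rise.

>>> {"fn": "move_arm", "kwargs": {"rows": [[[0, 0, 0, 0, 0, 0], [0, 0, 0, 0, 0, 0], [0, 0, 0, 0, 0, 0], [0, 0, 0, 0, 0, 0], [0, 0, 0, 0, 0, 0], [0, 0, -0.03, 0, 0, 0], [0, 0, -0.06, 0, 0, 0], [0, 0, -0.1, 0, 0, 0], [0, 0, -0.13, 0, 0, 0], [0, 0, -0.13, 0, 0, 0]]], "grip": 1}}

```text
time: 7.25
tool_pos: [605.1, -11.4, 245.7]
tcp_rot: [179.9, 0.5, 165.1]
ft_force: [0.3, 0.2, 0.2]
finger_gap: 85.5
```

```bash
python3 - <<'E'
from m import *
from h import *
o=dict(th=-.26,o=(602,-10))
print([st((-145,y,0),**o) for y in(160,-160)])
p=st((-145,160,0),**o);p[2]=235
to(p,[180,0,75.1])
from bench import viewer
s=viewer.snapshot("scene");overlay(s,"pics/s5.png",210,145,360,270,5,2.618,0,0,**o)
E
```

```text
[array([503.00634147, 181.89907653,   0.        ]), array([ 420.74056487, -127.34571648,    0.        ])]
[0.1484 0.1605 0.0096] [ 0.5   0.36 90.02]
t 7.25 [605.1 -11.4 245.7] [179.91   0.55 165.12] [ -5.9   7.6  84.5  -0.   87.4 -81. ] F [0.3 0.2 0.2] M [-0.07 -0.03  0.03] 85.5
```

View pics/s5.png

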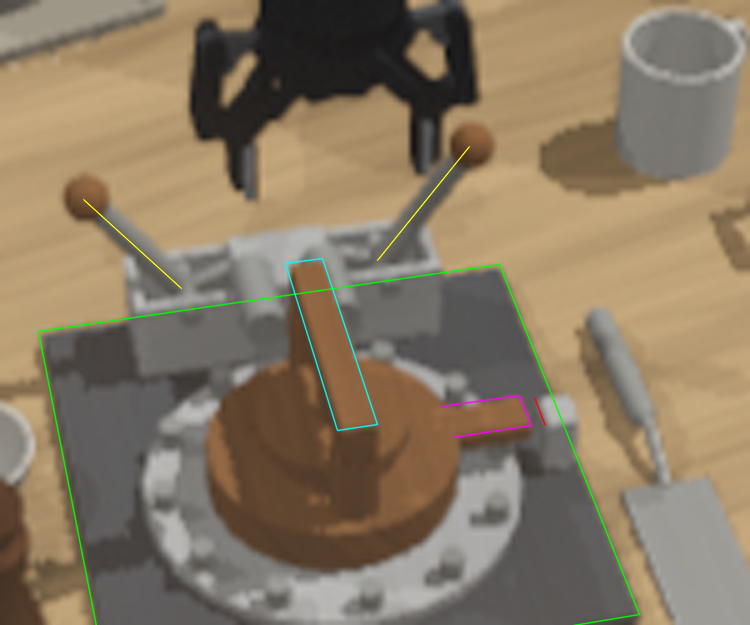

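Released: the overlay shows the press at 2.618, with the magenta tongue outline against the block at (318,227), and both levers still outward. Next I move outside the left lever with the fingers shut.

>>> {"fn": "move_arm", "kwargs": {"rows": [[[0.074, 0.08, 0, 0, 0, 45], [0.074, 0.08, 0, 0, 0, 45], [0.074, 0.08, 0, 0, 0, 45], [0.074, 0.08, 0, 0, 0, 45], [0.149, 0.16, 0, 0, 0, 90], [0.149, 0.16, 0, 0, 0, 90], [0.149, 0.16, 0, 0, 0, 90], [0.149, 0.16, 0, 0, 0, 90], [0.149, 0.16, 0, 0, 0, 90], [0.149, 0.16, 0, 0, 0, 90], [0.149, 0.16, 0, 0, 0, 90], [0.149, 0.16, 0, 0, 0, 90], [0.149, 0.16, 0.04, 0, 0, 90], [0.149, 0.16, 0.08, 0, 0, 90], [0.149, 0.16, 0.108, 0, 0, 90], [0.149, 0.16, 0.108, 0, 0, 90], [0.149, 0.16, 0.108, 0, 0, 90]]], "grip": 0}}

```text
time: 9.0
tool_pos: [498.8, 181.7, 131.0]
tcp_rot: [-179.9, 0.1, 75.2]
ft_force: [0.6, 0.5, 0.9]
finger_gap: 0.0
```

```bash
python3 - <<'E'
from m import *
from h import *
o=dict(th=-.26,o=(602,-10))
p=st((-145,130,0),**o);p[2]=134
to(p,[180,0,75.1])
from bench import viewer
s=viewer.snapshot("scene");overlay(s,"pics/s6.png",210,145,360,270,5,2.618,0,0,**o)
E
```

```text
[-0.0287  0.0039 -0.003 ] [-0.09  0.05  0.12]
t 9.0 [498.8 181.7 131. ] [-1.7991e+02  5.0000e-02  7.5220e+01] [ 14.5   1.4 103.2  -0.   75.5  29.3] F [0.6 0.5 0.9] M [-0.02 -0.03  0.03] 0.0
```

View pics/s6.png

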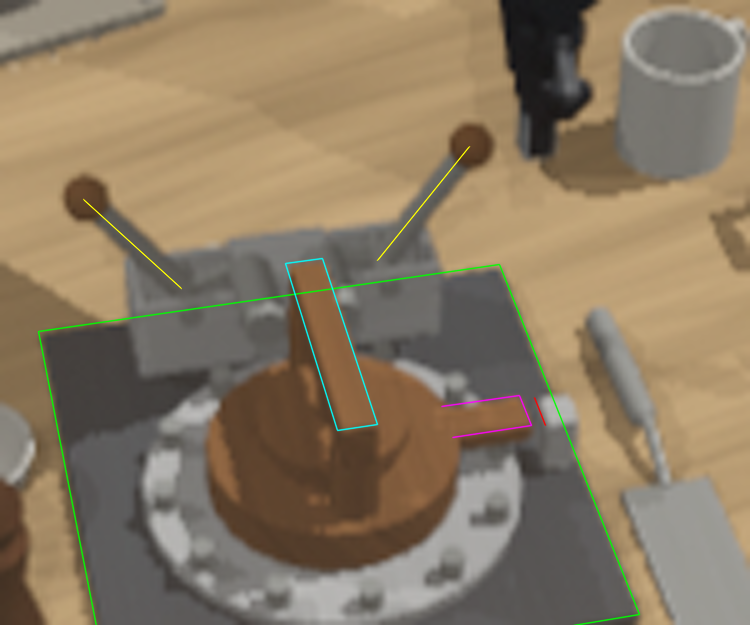

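The shut fingers hang just outside the left knob, fingertip near (317,175) and knob at (304,174). I push inward a little to feel it.

>>> {"fn": "move_arm", "kwargs": {"rows": [[[-0.01, 0.004, -0.001, 0, 0, 0], [-0.015, 0.004, -0.001, 0, 0, 0], [-0.02, 0.004, -0.001, 0, 0, 0], [-0.025, 0.004, -0.001, 0, 0, 0], [-0.03, 0.004, -0.001, 0, 0, 0], [-0.033, 0.004, -0.001, 0, 0, 0], [-0.033, 0.004, -0.001, 0, 0, 0]]]}}

```text
time: 9.75
tool_pos: [495.1, 148.6, 132.9]
tcp_rot: [179.9, -0.0, 75.1]
ft_force: [0.5, 1.8, 1.8]
finger_gap: -0.1
```

```bash
python3 - <<'E'
from m import *
from h import *
o=dict(th=-.26,o=(602,-10))
p=st((-145,62,0),**o);p[2]=134
to(p,[180,0,75.1])
from bench import viewer
s=viewer.snapshot("scene");overlay(s,"pics/s7.png",210,145,360,270,5,2.618,0.1,0,**o)
E
```

```text
[-0.0638 -0.0009 -0.0012] [ 0.06 -0.03 -0.  ]
t 9.75 [495.1 148.6 132.9] [ 1.7994e+02 -3.0000e-02  7.5100e+01] [ 11.   -1.  105.5  -0.   75.5  25.9] F [0.5 1.8 1.8] M [ 0.27 -0.1  -0.01] -0.1
```

View pics/s7.png

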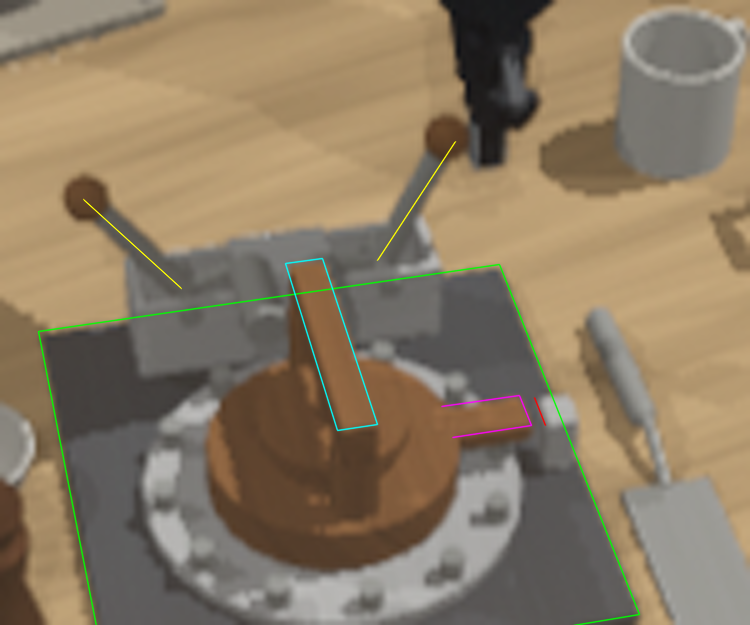

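The left lever gives: its knob moved to (298.5,172), past 0.1, at about 2 N. It is the free one, so I throw it fully.

>>> {"fn": "move_arm", "kwargs": {"rows": [[[-0.008, -0.001, -0.002, 0, 0, 0], [-0.016, -0.001, -0.004, 0, 0, 0], [-0.024, -0.001, -0.006, 0, 0, 0], [-0.032, -0.001, -0.006, 0, 0, 0], [-0.04, -0.001, -0.006, 0, 0, 0], [-0.046, -0.001, -0.006, 0, 0, 0], [-0.052, -0.001, -0.006, 0, 0, 0], [-0.056, -0.001, -0.006, 0, 0, 0], [-0.06, -0.001, -0.006, 0, 0, 0], [-0.06, -0.001, -0.006, 0, 0, 0]]]}}

```text
time: 10.8
tool_pos: [478.3, 91.5, 138.1]
tcp_rot: [-180.0, -0.1, 75.1]
ft_force: [1.5, 3.7, -1.3]
finger_gap: 0.2
```

```bash
python3 - <<'E'
from m import *
from h import *
o=dict(th=-.26,o=(602,-10))
p=st((-145,62,0),**o);p[2]=134
to(p,[180,0,75.1])
from bench import viewer
s=viewer.snapshot("scene");overlay(s,"pics/s8.png",210,145,360,270,5,2.618,0.8,0,**o)
E
```

```text
[-0.0043  0.0007  0.0041] [-0.02 -0.08  0.02]
t 10.8 [478.3  91.5 138.1] [-1.7998e+02 -8.0000e-02  7.5120e+01] [ 4.700e+00 -6.100e+00  1.097e+02  1.000e-01  7.640e+01  1.960e+01] F [ 1.5  3.7 -1.3] M [ 0.57 -0.19 -0.04] 0.2
```

View pics/s8.png

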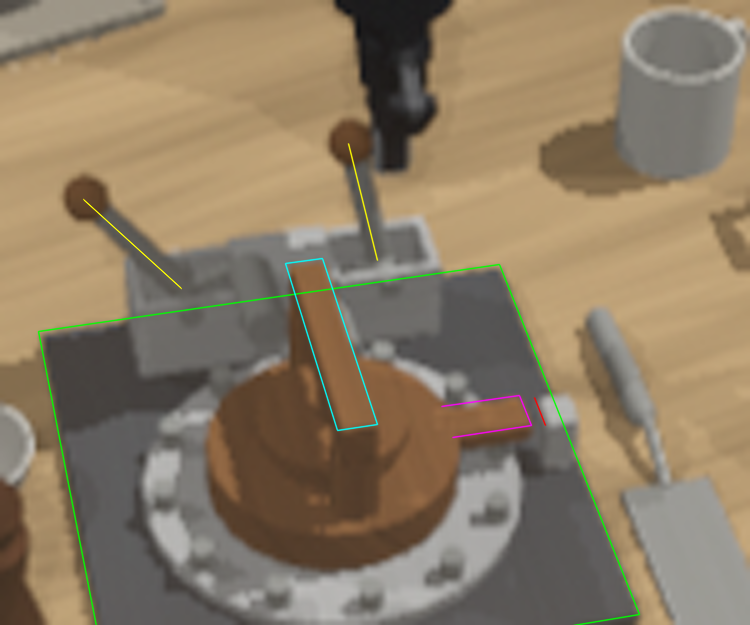

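The left knob at (280,173) is nearly on the home overlay line. I press a little further to feel the stop.

>>> {"fn": "move_arm", "kwargs": {"rows": [[[-0.003, 0, 0, 0, 0, 0], [-0.006, 0, 0, 0, 0, 0], [-0.008, 0, 0, 0, 0, 0], [-0.008, 0, 0, 0, 0, 0]]]}}

```text
time: 11.25
tool_pos: [477.9, 90.3, 138.4]
tcp_rot: [179.9, -0.8, 75.3]
ft_force: [13.0, 38.1, -11.4]
finger_gap: 0.1
```

```bash
python3 - <<'E'
from m import *
from h import *
o=dict(th=-.26,o=(602,-10))
p=st((-145,62,0),**o);p[2]=134
to(p,[180,0,75.1])
E
```

```text
[-0.0031  0.0007  0.0043] [ 0.07 -0.77  0.15]
t 11.25 [477.9  90.3 138.4] [179.93  -0.77  75.25] [  4.1  -6.6 110.1   0.7  76.1  18.7] F [ 13.   38.1 -11.4] M [ 5.84 -2.05  0.03] 0.1
```

Firm stop at 40 N with no further motion, so the left lever is home. Back off, rise and cross over to the right lever.

>>> {"fn": "move_arm", "kwargs": {"rows": [[[0.03, 0, 0, 0, 0, 0], [0.04, 0, -0.04, 0, 0, 0], [0.04, 0, -0.08, 0, 0, 0], [0.03, 0, -0.11, 0, 0, 0], [-0.02, 0, -0.11, 0, 0, 0], [-0.06, 0, -0.11, 0, 0, 0], [-0.1, 0, -0.11, 0, 0, 0], [-0.14, 0, -0.11, 0, 0, 0], [-0.18, 0, -0.11, 0, 0, 0], [-0.218, 0, -0.11, 0, 0, 0], [-0.218, 0, -0.11, 0, 0, 0], [-0.218, 0, -0.11, 0, 0, 0], [-0.218, 0, -0.07, 0, 0, 0], [-0.218, 0, -0.03, 0, 0, 0], [-0.218, 0, 0.004, 0, 0, 0], [-0.218, 0, 0.004, 0, 0, 0], [-0.218, 0, 0.004, 0, 0, 0]]]}}

```text
time: 12.95
tool_pos: [420.3, -126.2, 134.6]
tcp_rot: [-179.9, -0.0, 75.2]
ft_force: [0.7, -1.0, -0.1]
finger_gap: -0.2
```

```bash
python3 - <<'E'
from m import *
from h import *
o=dict(th=-.26,o=(602,-10))
p=st((-145,-62,0),**o);p[2]=138
to(p,[180,0,75.1])
from bench import viewer
s=viewer.snapshot("scene");overlay(s,"pics/s9.png",210,145,360,270,5,2.618,0.8,0,**o)
E
```

```text
[ 0.097   0.0009 -0.0034] [-0.09 -0.02  0.11]
t 12.95 [ 420.3 -126.2  134.6] [-1.7991e+02 -2.0000e-02  7.5210e+01] [-23.4 -13.9 117.    0.   77.   -8.6] F [ 0.7 -1.  -0.1] M [-0.    0.   -0.04] -0.2
```

View pics/s9.png

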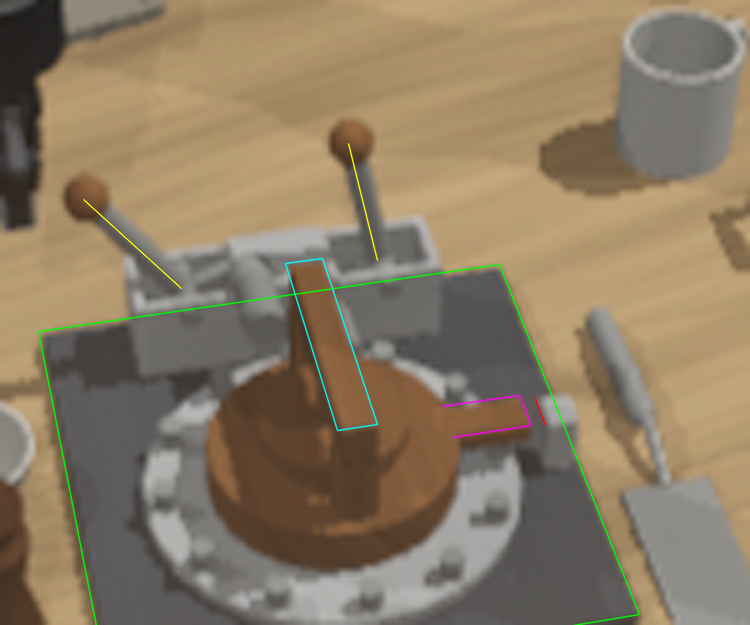

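The left lever stays home with its knob at (280,172). The fingers are outside the right knob, which is at (227,184). I push it in.

>>> {"fn": "move_arm", "kwargs": {"rows": [[[0.01, 0, 0, 0, 0, 0], [0.018, 0, 0, 0, 0, 0], [0.026, 0, -0.001, 0, 0, 0], [0.034, 0, -0.002, 0, 0, 0], [0.042, 0, -0.003, 0, 0, 0], [0.05, 0, -0.004, 0, 0, 0], [0.058, 0, -0.004, 0, 0, 0], [0.066, 0, -0.004, 0, 0, 0], [0.074, 0, -0.004, 0, 0, 0], [0.08, 0, -0.004, 0, 0, 0], [0.085, 0, -0.004, 0, 0, 0], [0.09, 0, -0.004, 0, 0, 0], [0.09, 0, -0.004, 0, 0, 0]]]}}

```text
time: 14.3
tool_pos: [443.4, -39.6, 138.1]
tcp_rot: [-180.0, -0.0, 75.2]
ft_force: [-0.4, -0.3, -0.0]
finger_gap: -0.0
```

>>> {"fn": "move_arm", "kwargs": {"rows": [[[0.003, 0, 0, 0, 0, 0], [0.005, 0, 0, 0, 0, 0], [0.005, 0, 0, 0, 0, 0]]]}}

```text
time: 14.6
tool_pos: [443.9, -37.8, 138.0]
tcp_rot: [-180.0, 0.3, 75.1]
ft_force: [-4.9, -13.9, 0.6]
finger_gap: -0.1
```

```bash
python3 - <<'E'
from m import *
from h import *
o=dict(th=-.26,o=(602,-10))
p=st((-145,-62,0),**o);p[2]=138
to(p,[180,0,75.1])
from bench import viewer
s=viewer.snapshot("scene");overlay(s,"pics/s10.png",210,145,360,270,5,2.618,0.8,.8,**o)
E
```

```text
[0.0055 0.0006 0.    ] [-0.05  0.29 -0.02]
t 14.6 [443.9 -37.8 138. ] [-179.95    0.29   75.08] [-11.2 -13.  115.8  -0.3  77.2   3.8] F [ -4.9 -13.9   0.6] M [-2.03  0.66  0.09] -0.1
```

View pics/s10.png

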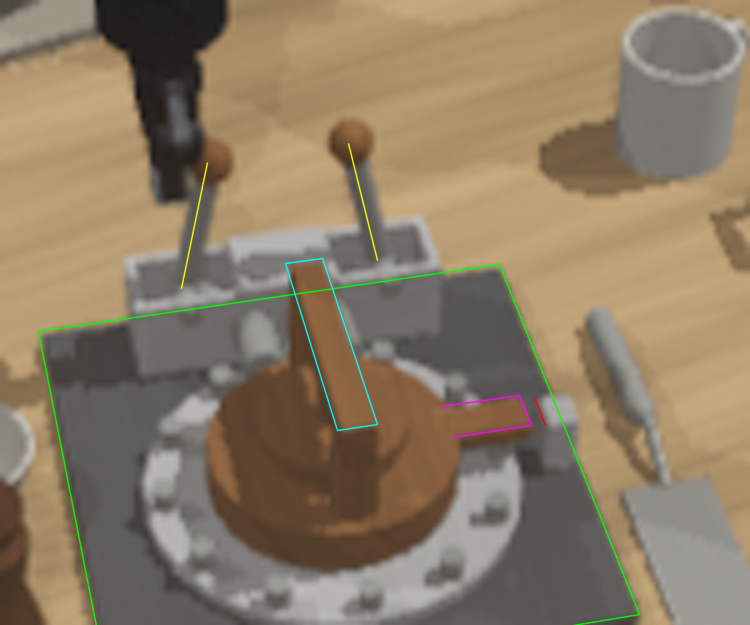

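The right knob at (252,177) is at home, pushed with 15 N. One more small press confirms the stop, then I withdraw.

>>> {"fn": "move_arm", "kwargs": {"rows": [[[0.002, 0, 0, 0, 0, 0], [0.003, 0, 0, 0, 0, 0], [0.003, 0, 0, 0, 0, 0]]]}}

```text
time: 14.95
tool_pos: [444.1, -37.3, 138.0]
tcp_rot: [-179.9, 0.5, 75.0]
ft_force: [-9.2, -26.6, 1.7]
finger_gap: 0.4
```

>>> {"fn": "move_arm", "kwargs": {"rows": [[[-0.02, 0, 0, 0, 0, 0], [-0.05, 0, 0, 0, 0, 0], [-0.05, 0, -0.04, 0, 0, 0], [-0.05, 0, -0.08, 0, 0, 0], [-0.05, 0, -0.12, 0, 0, 0], [-0.05, 0, -0.12, 0, 0, 0], [-0.05, 0, -0.12, 0, 0, 0], [-0.05, 0, -0.12, 0, 0, 0]]]}}

```text
time: 15.75
tool_pos: [432.2, -80.7, 257.1]
tcp_rot: [-179.9, -0.0, 75.1]
ft_force: [0.2, 0.4, 0.1]
finger_gap: 0.1
```

```bash
python3 - <<'E'
from m import *
from h import *
o=dict(th=-.26,o=(602,-10))
to([0,0,0],[180,0,75.1])
from bench import viewer
s=viewer.snapshot("scene");overlay(s,"pics/s11.png",210,145,360,270,5,2.618,0.8,.8,**o)
s=viewer.snapshot("top");cv2.imwrite("pics/t11.png",s["color"][:,:,::-1])
E
```

```text
[-0.0331 -0.438   0.2578] [-0.1  -0.01  0.02]
t 15.75 [432.2 -80.7 257.1] [-1.799e+02 -1.000e-02  7.512e+01] [-17.3 -18.5 107.7   0.   90.9  -2.4] F [0.2 0.4 0.1] M [ 0.05 -0.06  0.03] 0.1
```

View pics/s11.png

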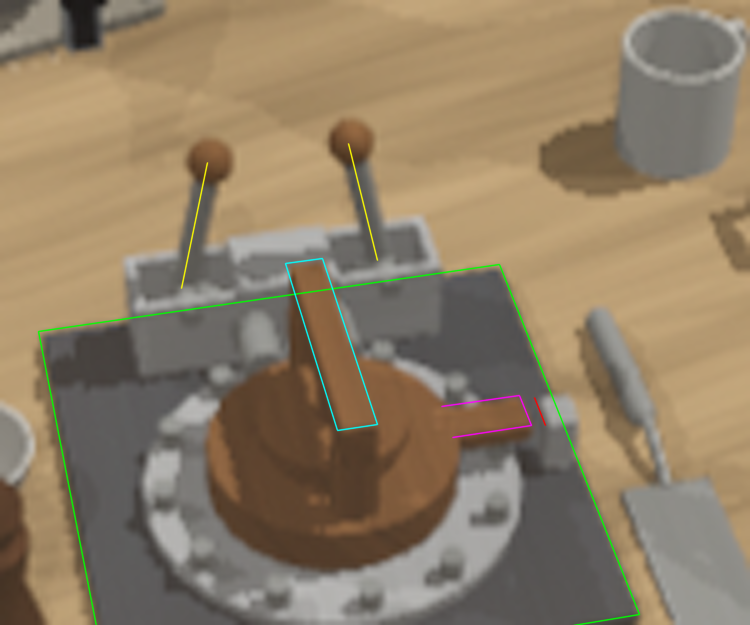

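View pics/t11.png

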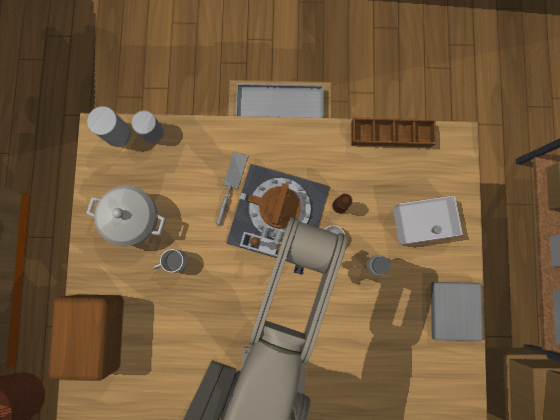

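Both knobs, at (252,177) and (280,173), match the home overlay. The tongue points at the block, the bystanders look unmoved, and the arm is clear with no force on it.

```bash
python3 -c "
from bench import hand_in
print(hand_in())"
```

```text
the job is handed in; nothing more can be done
None
```

The press is in the marked stop with both levers thrown fully inward, and the job is handed in at about 16 s of the 64 s allowed. The hand-in gave no verdict.

- **Press:** I gripped the beam from above and turned it 120° counter-clockwise, four clicks from stop 1. Before I touched the levers, a picture showed the let-go tongue pointing at the block.
- **Levers:** The left one gave at about 2 N and went past 0.1, so I threw it first. The right one then went freely. I pressed each against its end stop, at about 40 N left and 28 N right, and neither moved more than about 1 mm further.
- **Last checks:** After I withdrew, pictures showed the press at the 2.618 outline, both levers on their home outlines, and no bystander visibly moved. The arm was clear, with about 0 N at the wrist. The final top view had the arm over the ramekin, so I saw only part of it.
- **Disagreement:** The two cameras differed by about 5 mm on where the stand sits. I used a joint fit weighted towards the top camera, and the grip and pushes landed where it predicted.

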